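Shut the guard of the pellet press and press a pellet

ROBOT

A 7-joint arm with a two-finger parallel gripper is mounted at the origin on a cart in front of the work surface, level with it; the furniture and walls round the work are solid. World frame = base frame: x ahead of the robot, y to its left, z up, the work surface at z = 0. Lengths are in m, angles in rad, forces in N, time in s.
With the tool pointing down it reaches from about 0.4 to 0.85 m from the base axis. Payload 4.4 kg.
Tool frame: the origin (TCP) lies at the very end of the fingers, on their centre line; the grasp point (between the pads) lies 19 mm behind it (robot.grasp_offset is the z of the grasp point in the tool frame, in m); z points along the fingers, y is the line along which they close (so a half turn about z gives the same grasp; the last joint's range is limited). The gripper opens to 94 mm and grips with 3 to 60 N. Pads are 16 mm wide; open, the fingers measure 119 mm over their backs; the gripper's body (75 mm by 177 mm) begins 78 mm behind the grasp point.
Start: joints at [-1.282, 0.628, 0.038, 1.517, -0.027, 0.996, -0.02], TCP at [0.226, 0.61, 0.205] pointing down, gripper open.
Joint ranges: [-3.06, 3.06], [-0.37, 2.12], [-1.25, 1.32], [0.18, 2.47], [-1.1, 4.24], [0.23, 1.98], [-2.94, 2.94]. Speed limits (rad/s): [2.57, 2.57, 3.14, 3.14, 3.14, 3.14, 3.14].

INTERFACE

Orientations are given as a unit quaternion [x, y, z, w].
In Python, from bench import robot gives the robot as it stands. The module is installed in compiled form; this text tells all that it offers.
- The arm moves only by the tool move_arm, never from a script. Its argument "targets" is a list of rows, each a list of 6 numbers: the shift along the world's x, y, z in cm, then the turn, a rotation vector about the world's x, y, z in rad. A call has exactly 10 rows; each row is the pose to reach, as a shift and turn from the pose commanded when the call began; what a row does not reach only later rows make up. A row lasts 1/10 s, in which the tool goes at most 50 mm and 8.59 degrees, less where a joint would pass 70% of its speed; a pose out of reach is approached as far as the arm can. A call with a gripper value outside its range is refused whole. "jaw" is the closure, from 0 (fully open) to 1 (shut), set as the call begins (left out, the last holds). The fingers move at their own pace and stop on an object; "squeeze" is the grip in N (left out, the last holds). Time passes only in rows, so rows that repeat a pose let the fingers close, or fill a call up. It gives the time, the measured TCP pose, the force, the opening and the grip force at its end, in the units of the state.
- robot.get_obs(): the state, without advancing time (a new reading comes with each control period).
- robot.snapshot(name): name is "scene" or "top" or "wrist"; returns a dict with "img" (400x640x3 uint8, red, green, blue), "depth" (400x640 float32, m along the optical axis (not along the pixel's ray), 0 where there is no reading), "camera_matrix" (3x3 intrinsics, pixels), "rvec" (rotation vector, rad) and "tvec" (3), from world to camera coordinates, as OpenCV has them; the wrist camera has in their place "T_tool_cam" (4x4, takes a point from camera to tool coordinates, whose origin is the TCP and whose axes are the flange's). Camera axes: x right, y down, z forward; pixel columns grow to the right and rows downward; lengths in m; the calibration is good to about 2 mm. A picture is of the moment at which its call begins: read the wrist's pose just before it.
- robot.hand_in(): hands the job in; it is judged then, once.
Trained networks look in a picture, given as the dict that the camera call returned (one of the last four; its "shot" number tells which), for a name from the list of things; names that differ only in an ending like _2 or _b are one class to them, and where a whole thing is asked for, a point or a joint stands for the part that bears it (a point fixed in the world has none). Each returns a list of dicts, best first, with "confidence" (0 to 1); they miss things now and then, are a little off and sometimes report something else, mostly with a low value. They report only what shows in the picture. A call takes as long as a camera call.
- robot.trace(picture, query): "pixels" (400x640 bool, what is visible of it) and "box" ([left, top, right, bottom] in pixels, round what is visible of it).
The state is a dict: "time_s": time; "joint_pos": joint angles; "qd": joint speeds; "effort": joint torques, N m; "tcp_pos": TCP position; "orientation": TCP orientation; "force": force on the tool from outside, world axes, zero at the start; "torque": the same for the moment, N m; "finger_gap": finger opening in m; "grasp_force": force on a finger pad.
Only numpy, scipy, OpenCV 4.12 (cv2) and the standard library are available. Lean on these libraries where they do the work, as an engineer would, in place of code of your own. Each camera call takes 0.05 s, during which the arm holds its last target. There are 200 camera calls.

TASK

The die is already standing in the hand-lever pellet press. Press the press's clear hinged guard down until its catch snaps and holds it shut, then pull the lever all the way down to its stop and ease it slowly back up to rest, without letting it fly back. Do not work the lever before the guard is shut, let go of everything at the end with the guard still latched, and leave the glassware beside the press where it stands.

Things in the scene. Friction and masses are not known exactly. Their poses are not given: they have to be found in the camera images.
- press: Grey hand-lever pellet press, fixed: base 255 (x) x 150 (y) x 28 mm, column at the back, overhanging head 68 mm wide, 144 to 190 mm above the worktop; a steel die stands under the ram. Origin on the worktop under the ram axis; x runs from its front to its back, y to its left, z up. Base front edge at x = -155 mm. Yaw 1.12 to 1.75: the front looks to the robot's right, mostly a little towards it.
- guard (a joint): Guard angle, rad: 0 shut, growing as it opens, stop at 1.2; friction holds it open at its start of 0.85 to 1.1. Near shut a spring pushes it back open (3 N at the rail) until the tongue inside the rail snaps past two sprung balls on the base, between 0.08 and 0.03 rad, which takes about 8 to 12 N at the rail; the balls then hold it at 0 against its stop.
- guard_hinge (a point): Middle of the guard's hinge axis (along y), at x = -42, z = 165 mm in the press frame. Shut, the 150 mm long clear panel slopes forward and 55 degrees down from here. With e = 55 degrees - guard angle, a point r mm down the panel and h mm out from it lies at x = -42 - r cos e - h sin e, z = 165 - r sin e + h cos e (mm).
- guard_rail (a point): Where to press: middle of the outer face of the aluminium rail on the guard's free edge (r = 141, h = 8 mm); rail 112 mm along y, 20 mm wide. Site x points up the panel to the hinge, z out of the face. The raised lever knob stands above: lean the gripper about 30 degrees back from the press, towards where its front looks, to stay clear.
- lever (a joint): Lever angle, rad: 0 up at rest (arm rises 35 degrees towards the front), 0.70 down at its stop (arm 5 degrees below level). A return spring drives it up: the pull at the knob grows from 3 to 6 N, and 5 N more from about 0.35 on, where the ram meets the die's punch. Let go when down, it flies up at over 5 rad/s.
- lever_knob (a point): Centre of the black ball knob, 40 mm across, 190 mm from the lever's pivot. Up: x = -156, z = 315 mm in the press frame; down: x = -189, z = 189 mm. It swings in the plane y = 0 of the press; the arm is a 13 mm steel rod.
- lever_pivot (a point): Middle of the lever's pivot axis (along y of the press), at x = 0, z = 206 mm in the press frame. Fixed obstacles near by: a white analyser cabinet right of the work (about x 0.46 to 0.82 m, y below -0.28 m, 400 mm high) and a computer screen behind it (x from 0.74 m, y -0.15 to 0.30 m, 375 mm high).
- punch (a joint): How far the die's punch has been pressed in, m: 0 at the start, about 0.010 after a full pull of the lever; it stays where it is pushed.
- beaker: Small empty glass beaker, 46 mm across, 56 mm high, standing at the press's right side (its -y), towards the front; origin at the centre of its underside. To be left alone.
- vial: Capped sample vial, 24 mm across, 53 mm high, standing at the press's right side (its -y), further back; origin at the centre of its underside. To be left alone.
- petri_dish: Glass dish, 60 mm across, 13 mm high, at the press's left side (its +y); origin at the centre of its underside. To be left alone.

How it is judged:
By the outcome, as a careful person would: the job done as asked, in the order asked, and still so for the second after the job is handed in, with the robot touching nothing.
It also fails if it takes over 70 s, if anything falls off the work surface, if the arm or the gripper's body presses on something with over 40 N, if the wrist force passes 120 N, or if a joint passes its speed limit or range.

## Working session

There is one attempt and no reset: what is moved stays moved. The work goes in short steps, Python scripts to look and compute and a tool call to move; the robot and the scene stay as the last step left them, time stands still between calls to the robot, and variables do not carry over. Pictures are saved under pics/ and viewed, at most 10 in all, crops included, and the job is handed in when it is done.

Besides the shell and the picture viewer there is one more tool, called after ">>>" as name([rows], argument=value, ...), one row to a line, values as JSON. move_arm: Moves the arm, as the interface text tells. Its arguments: {"type":"object","properties":{"targets":{"type":"array"},"jaw":{"type":"number"},"squeeze":{"type":"number"}},"required":["targets"]}

```bash
mkdir -p pics; cat > h.py <<'E'
import numpy as np, cv2
from scipy.spatial.transform import Rotation as R
from bench import robot
def cloud(s,mask):
    K=s["camera_matrix"];d=s["depth"];v,u=np.nonzero(mask&(d>0));z=d[v,u]
    p=np.c_[(u-K[0,2])/K[0,0]*z,(v-K[1,2])/K[1,1]*z,z]
    Rm=cv2.Rodrigues(np.array(s["rvec"],float))[0]
    return (p-np.ravel(s["tvec"]))@Rm
E
python3 - <<'E'
from h import *
o=robot.get_obs();print(o["tcp_pos"],o["orientation"],o["force"],robot.grasp_offset)
ims=[]
for c in("scene","top"):
    s=robot.snapshot(c);ims.append(s["img"])
    for q in("press","guard","guard_rail","lever","lever_knob","beaker","vial","petri_dish"):
        for r in robot.trace(s,q)[:1]:
            p=cloud(s,r["pixels"])
            if len(p): print(c,q,round(r["confidence"],2),r["box"],len(p),np.median(p,0).round(3),np.percentile(p,2,axis=0).round(3),np.percentile(p,98,axis=0).round(3))
cv2.imwrite("pics/a.png",cv2.resize(np.vstack(ims)[:,:,::-1],(480,600)))
E
```

```text
[0.22557365 0.60893683 0.20458826] [ 1.76445516e-01  9.84310003e-01 -8.80923639e-04 -1.47674206e-04] [-0.37267874 -1.11256308  0.35926766] -0.0188
scene press 0.84 [275.8, 106.0, 419.6, 288.8] 11565 [0.555 0.005 0.169] [ 0.503 -0.143  0.018] [0.627 0.137 0.32 ]
scene guard 0.84 [336.4, 136.9, 420.3, 215.9] 3136 [ 0.557 -0.081  0.176] [ 0.514 -0.147  0.145] [ 0.621 -0.006  0.194]
scene guard_rail 0.97 [332.9, 141.2, 420.8, 215.5] 3285 [ 0.558 -0.081  0.176] [ 0.514 -0.15   0.031] [ 0.624 -0.004  0.195]
scene lever_knob 0.8 [322.5, 108.4, 408.6, 197.5] 1107 [ 0.57  -0.051  0.274] [ 0.552 -0.122  0.19 ] [0.594 0.054 0.334]
scene petri_dish 0.57 [368.3, 259.0, 395.7, 282.9] 564 [ 0.455 -0.001  0.004] [ 0.426 -0.028 -0.001] [0.483 0.029 0.014]
top press 0.87 [281.4, 179.2, 433.6, 252.6] 9308 [ 0.566 -0.008  0.178] [ 0.504 -0.14   0.025] [0.647 0.132 0.331]
top guard 0.98 [349.8, 181.2, 431.3, 242.7] 3605 [ 0.562 -0.072  0.176] [ 0.517 -0.147  0.168] [ 0.626 -0.003  0.195]
top guard_rail 0.8 [348.9, 182.6, 431.6, 242.4] 3554 [ 0.561 -0.072  0.176] [ 0.517 -0.145  0.169] [ 0.625 -0.003  0.194]
top lever 0.9 [322.4, 197.1, 431.4, 216.5] 1263 [ 0.572 -0.059  0.281] [ 0.553 -0.127  0.18 ] [0.59  0.054 0.335]
top lever_knob 0.81 [321.2, 197.3, 435.5, 220.3] 1236 [ 0.572 -0.06   0.284] [ 0.553 -0.127  0.21 ] [0.59  0.054 0.335]
top beaker 0.97 [348.3, 143.1, 363.1, 171.2] 414 [ 0.699 -0.021  0.011] [ 0.672 -0.04  -0.002] [0.725 0.002 0.059]
top vial 0.55 [307.3, 155.6, 320.6, 170.2] 117 [0.687 0.075 0.051] [0.679 0.065 0.   ] [0.7   0.085 0.056]
top petri_dish 0.88 [337.0, 256.3, 359.0, 278.1] 481 [0.451 0.002 0.004] [ 0.426 -0.023 -0.001] [0.477 0.026 0.013]
```

View pics/a.png

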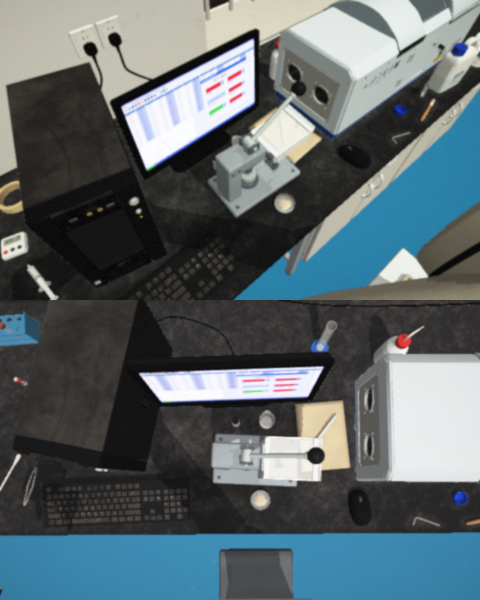

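The images show the press in the middle, its front and knob towards -y, with the guard open under the lever. The petri dish is on the near side, the beaker and vial on the far side. Next I fit the press frame.

```bash
python3 - <<'E'
from h import *
from scipy.optimize import least_squares
P={}
A=[]
for c in("scene","top"):
    s=robot.snapshot(c)
    A.append(cloud(s,np.ones((400,640),bool)))
    for q in("press","guard","lever"):
        for r in robot.trace(s,q)[:1]: P.setdefault(q,[]).append(cloud(s,r["pixels"]))
A=np.vstack(A);P={k:np.vstack(v) for k,v in P.items()}
b=A[(A[:,2]>.023)&(A[:,2]<.033)&(abs(A[:,0]-.56)<.13)&(abs(A[:,1])<.2)]
r=cv2.minAreaRect(b[:,:2].astype(np.float32));print("base rect",r,len(b))
near=A[(abs(A[:,0]-.57)<.07)&(abs(A[:,1]+.03)<.14)]
k=near[near[:,2]>.29]
f=lambda p:np.linalg.norm(k-p,axis=1)-.02
kn=least_squares(f,[.56,-.11,.315],loss="soft_l1",f_scale=.003);print("knob",kn.x,len(k),np.median(abs(kn.fun)))
kc=kn.x
# rod
l=near[(near[:,2]>.215)&(np.linalg.norm(near-kc,axis=1)>.03)]
m=l[:,:2].mean(0);u=np.linalg.svd(l[:,:2]-m)[2][0] if len(l)<4000 else None
print("rod dir",u,np.degrees(np.arctan2(u[1],u[0])),m,len(l))
for yaw in (np.arctan2(u[1],u[0])%np.pi,):
    ex=np.array([np.cos(yaw),np.sin(yaw)]);o=kc[:2]+.156*ex
    print("yaw",yaw,"ram",o)
    g=P["guard"];loc=np.c_[(g[:,:2]-o)@np.c_[ex,[-ex[1],ex[0]]],g[:,2]]
    loc=loc[(loc[:,2]<.2)&(loc[:,2]>.1)&(loc[:,0]<-.05)];fit=np.polyfit(loc[:,0],loc[:,2],1)
    print("guard slope deg",np.degrees(np.arctan(fit[0])),np.percentile(loc,[1,99],axis=0).round(3))
    bl=(b[:,:2]-o)@np.c_[ex,[-ex[1],ex[0]]];print("base loc",np.percentile(bl,[1,50,99],axis=0).round(3))
cab=A[(A[:,1]<-.24)&(A[:,2]>.1)&(A[:,0]>.4)&(A[:,0]<.9)&(A[:,1]>-.6)]
for x in np.arange(.44,.85,.05):
    q=cab[abs(cab[:,0]-x)<.025]
    if len(q): print(round(x,2),np.percentile(q[:,1],[98,99.8]).round(3),q[:,2].max().round(3))
o=robot.get_obs();print(R.from_quat(o["orientation"]).as_matrix().round(3))
E
```

```text
base rect ((0.5938053727149963, -0.02692347764968872), (0.33724382519721985, 0.19128800928592682), 86.9876480102539) 5178
knob [ 0.56965006 -0.11015252  0.31396952] 1034 0.002041972360088351
rod dir [0.05530337 0.9984696 ] 86.82973310440508 [ 0.57381698 -0.00250187] 1476
yaw 1.5154647312997858 ram [0.57827738 0.04560873]
guard slope deg -8.472430382001914 [[-0.194 -0.053  0.149]
 [-0.052  0.056  0.196]]
base loc [[-0.155 -0.074]
 [-0.012  0.045]
 [ 0.095  0.075]]
0.49 [-0.283 -0.28 ] 0.306
0.54 [-0.278 -0.277] 0.352
0.59 [-0.279 -0.278] 0.372
0.64 [-0.279 -0.278] 0.376
0.69 [-0.28  -0.279] 0.375
0.74 [-0.281 -0.28 ] 0.364
0.79 [-0.281 -0.28 ] 0.338
[[-0.938  0.347 -0.   ]
 [ 0.347  0.938  0.   ]
 [ 0.     0.    -1.   ]]
```

```bash
cat >> h.py <<'E'
yaw=1.5155;o2=np.array([.5783,.0456,0])
B=np.array([[np.cos(yaw),-np.sin(yaw),0],[np.sin(yaw),np.cos(yaw),0],[0,0,1]])
W=lambda x,y,z:o2+B@np.array([x,y,z])/1000
def tool(L):
    z=B@[np.sin(L),0,-np.cos(L)];y=-B[:,1];return np.c_[np.cross(y,z),y,z]
def rail(g,r=141,h=8):
    e=np.radians(55)-g;return W(-42-r*np.cos(e)-h*np.sin(e),0,165-r*np.sin(e)+h*np.cos(e))
def delta(p,Rt,ob=None):
    ob=ob or robot.get_obs()
    return np.r_[(p-ob["tcp_pos"])*100,(R.from_matrix(Rt)*R.from_quat(ob["orientation"]).inv()).as_rotvec()].round(2)
E
python3 - <<'E'
from h import *
for c in("scene","top"):
    A=cloud(robot.snapshot(c),np.ones((400,640),bool))
    for (a,b,c2,d) in((.2,.5,.15,.75),(.5,.7,.15,.75),(.2,.5,-.4,.15)):
        q=A[(A[:,0]>a)&(A[:,0]<b)&(A[:,1]>c2)&(A[:,1]<d)]
        h=q[q[:,2]>.1];print(len(h),h.min(0).round(2) if len(h) else "",h.max(0).round(2) if len(h) else "")
L=np.radians(20);T=tool(L);p=rail(1.1)
print(p,T.round(3),delta(p-.24*T[:,2],T),p-.24*T[:,2], delta(p-.05*T[:,2],T))
E
```

```text
0  
24096 [0.54 0.32 0.1 ] [0.7  0.54 0.38]
0  
17 [0.24 0.65 0.21] [0.25 0.66 0.21]
15211 [0.54 0.32 0.1 ] [0.7  0.54 0.38]
0  
[ 0.56832398 -0.13462632  0.19260685] [[ 0.052  0.998  0.019]
 [ 0.938 -0.055  0.341]
 [ 0.342 -0.    -0.94 ]] [ 33.8  -82.61  21.27   0.31   0.2   -1.26] [ 0.5637873  -0.21658569  0.41813308] [ 34.16 -76.12   3.41   0.31   0.2   -1.26]
```

>>> move_arm([
  [0,-2,5,0,0,0],
  [0,-4,10,0,0,0],
  [0,-7,14.5,0,0,0],
  [1,-9.5,18.5,0,0,-0.1],
  [3,-12.5,22,0,0,-0.2],
  [6,-15.5,24,0,0,-0.3],
  [9.5,-18.5,24,0,0,-0.4],
  [13,-22,24,0,0,-0.5],
  [16.3,-25.5,24,0,0,-0.6],
  [19.5,-29,24,0,0,-0.7],
], jaw=1)

```text
time_s: 2.4
tcp_pos: [0.422, 0.3178, 0.4459]
orientation: [0.505, 0.863, 0.0, 0.0]
force: [0.4, 0.5, -0.3]
finger_gap: 0.0173
grasp_force: 0.0
```

>>> move_arm([
  [1.4,-4.5,0,0,0,-0.07],
  [2.8,-9,0,0,0,-0.14],
  [4.2,-13.5,0,0,0,-0.21],
  [5.6,-18,0,0,0,-0.28],
  [7,-22.5,0,0,0,-0.35],
  [8.4,-27,0,0,0,-0.42],
  [9.8,-31.5,0,0,0,-0.5],
  [11.2,-36,0,0,0,-0.56],
  [12.6,-40.5,0,0,0,-0.56],
  [13.5,-45,0,0,0,-0.56],
])

```text
time_s: 3.4
tcp_pos: [0.5564, -0.1319, 0.4454]
orientation: [0.722, 0.692, 0.0, 0.0]
force: [0.8, 0.1, 0.1]
finger_gap: 0.0005
grasp_force: 0.0
```

```bash
python3 - <<'E'
from h import *
T=tool(np.radians(20));p=rail(1.1)
for b in(.24,.12,.04):print(delta(p-b*T[:,2],T))
print(robot.get_obs()["joint_pos"])
E
```

```text
[ 0.74 -8.46 -2.72  0.35 -0.02 -0.01]
[ 9.70e-01 -4.37e+00 -1.40e+01  3.50e-01 -2.00e-02 -1.00e-02]
[ 1.120e+00 -1.630e+00 -2.152e+01  3.500e-01 -2.000e-02 -1.000e-02]
[-0.19482405  0.39095461  0.60671647  1.33970766 -0.22025895  1.47745218
  0.35336236]
```

>>> move_arm([
  [0.3,-4,0,0.1,0,0],
  [0.6,-8,0,0.2,0,0],
  [0.7,-8.5,-1,0.3,0,0],
  [0.7,-8.5,-2.7,0.35,-0.02,-0.01],
  [0.8,-7.5,-5.5,0.35,-0.02,-0.01],
  [0.9,-6.4,-8.3,0.35,-0.02,-0.01],
  [0.9,-5.4,-11.2,0.35,-0.02,-0.01],
  [1,-4.4,-14,0.35,-0.02,-0.01],
  [1,-3.6,-16.3,0.35,-0.02,-0.01],
  [1.1,-2.7,-18.6,0.35,-0.02,-0.01],
])

```text
time_s: 4.4
tcp_pos: [0.5666, -0.1571, 0.2585]
orientation: [0.715, 0.677, 0.127, -0.119]
force: [-0.3, 0.4, 0.6]
finger_gap: 0.0003
grasp_force: 0.0
```

```bash
python3 - <<'E'
from h import *
s=robot.snapshot("scene");t=robot.snapshot("top")
cv2.imwrite("pics/b.png",np.hstack([cv2.resize(s["img"][80:280,250:450],(400,400)),cv2.resize(t["img"][120:280,270:450],(400,400))])[:,:,::-1])
T=tool(np.radians(20))
for g in(1.1,):print(delta(rail(g),T))
print(robot.get_obs()["joint_pos"])
E
```

```text
[ 0.28  2.01 -6.43 -0.   -0.   -0.  ]
[ 0.13875259  0.60984246  0.48635603  1.55776122 -0.60216134  1.28690029
  0.76829698]
```

View pics/b.png

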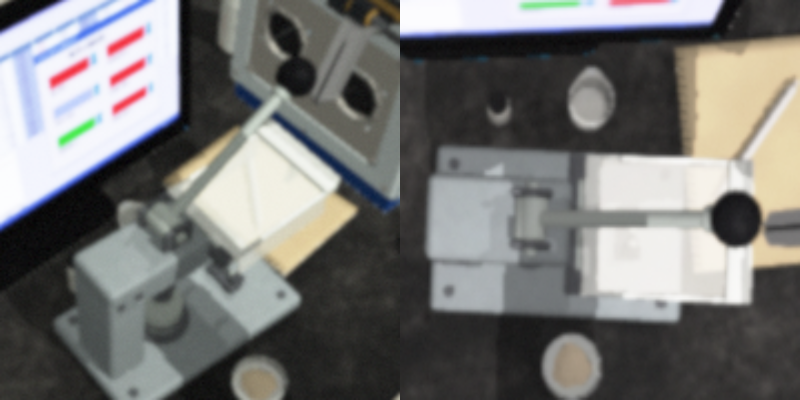

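The fingers are in front of the knob in the top view, around (780,227), and they are clear of it. The rail is at about (740,180-300).

```bash
python3 - <<'E'
from h import *
for g in(1.1,1,.9,.8,.7,.6,.5,.4,.3,.2,.1,0):
    T=tool(np.radians(20+3*(1.1-g)/1.1));print(g,delta(rail(g),T).tolist())
E
```

```text
1.1 [0.28, 2.01, -6.43, -0.0, -0.0, -0.0]
1 [0.27, 1.81, -7.83, -0.0, -0.0, -0.0]
0.9 [0.27, 1.74, -9.24, 0.0, -0.0, -0.0]
0.8 [0.27, 1.82, -10.65, 0.01, -0.0, -0.0]
0.7 [0.29, 2.03, -12.04, 0.01, -0.0, -0.0]
0.6 [0.31, 2.38, -13.41, 0.02, -0.0, -0.0]
0.5 [0.33, 2.87, -14.73, 0.02, -0.0, -0.0]
0.4 [0.37, 3.49, -16.0, 0.03, -0.0, -0.0]
0.3 [0.41, 4.23, -17.2, 0.03, -0.0, -0.0]
0.2 [0.45, 5.09, -18.33, 0.04, -0.0, -0.0]
0.1 [0.51, 6.05, -19.36, 0.04, -0.0, -0.0]
0 [0.57, 7.11, -20.28, 0.05, -0.01, -0.0]
```

>>> move_arm([
  [0,0.3,-1,0,0,0],
  [0.1,0.6,-2,0,0,0],
  [0.1,0.9,-3,0,0,0],
  [0.2,1.2,-4,0,0,0],
  [0.2,1.5,-4.8,0,0,0],
  [0.3,1.7,-5.3,0,0,0],
  [0.3,1.8,-5.8,0,0,0],
  [0.3,1.9,-6.1,0,0,0],
  [0.3,2,-6.4,0,0,0],
  [0.3,2,-6.4,0,0,0],
])

```text
time_s: 5.5
tcp_pos: [0.5697, -0.1373, 0.1953]
orientation: [0.715, 0.677, 0.128, -0.119]
force: [-0.3, 0.1, 0.9]
finger_gap: 0.0001
grasp_force: 0.0
```

>>> move_arm([
  [0,-0.1,-0.9,0,0,0],
  [0,-0.2,-1.7,0,0,0],
  [0,-0.3,-2.4,0,0,0],
  [0,-0.3,-3.1,0,0,0],
  [0,-0.2,-3.8,0.01,0,0],
  [0,-0.2,-4.5,0.01,0,0],
  [0,0,-5.2,0.01,0,0],
  [0,0.1,-5.9,0.01,0,0],
  [0,0.2,-6.6,0.02,0,0],
  [0,0.4,-7.3,0.02,0,0],
])

```text
time_s: 6.5
tcp_pos: [0.5699, -0.1335, 0.1219]
orientation: [0.714, 0.676, 0.135, -0.126]
force: [0.3, 0.2, 0.9]
finger_gap: 0.0006
grasp_force: 0.6
```

```bash
python3 - <<'E'
from h import *
s=robot.snapshot("scene");t=robot.snapshot("top")
cv2.imwrite("pics/c.png",np.hstack([cv2.resize(s["img"][60:260,280:480],(400,400)),cv2.resize(t["img"][120:280,300:480],(400,400))])[:,:,::-1])
for q in("guard",):
    g=np.vstack([cloud(s,r["pixels"]) for r in robot.trace(s,q)[:1]]);loc=(g-o2)@B
    loc=loc[(loc[:,2]<.22)&(loc[:,2]>.03)&(loc[:,0]<-.05)&(loc[:,0]>-.2)];print(np.degrees(np.arctan(np.polyfit(loc[:,0],loc[:,2],1)[0])),np.percentile(loc,[1,99],axis=0).round(3))
E
```

```text
17.95372622287233 [[-0.19  -0.053  0.097]
 [-0.052  0.057  0.167]]
```

View pics/c.png

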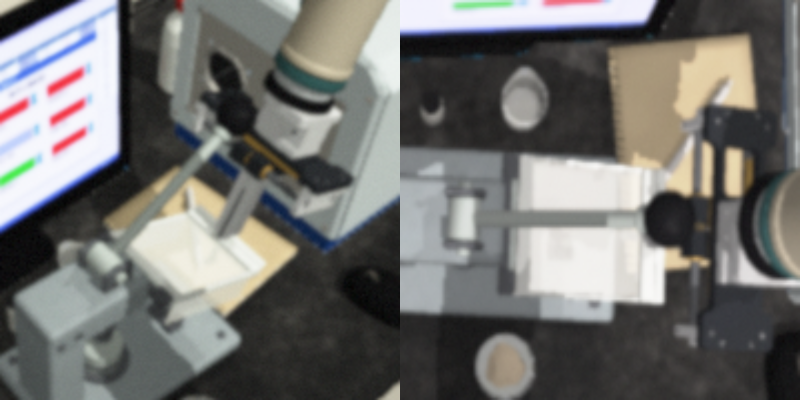

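The fingertips are on the middle of the rail, at scene (240,220), and the guard is about half closed. The hand is clear of the knob.

>>> move_arm([
  [0,0.3,-0.6,0.01,0,0],
  [0,0.5,-1.2,0.01,0,0],
  [0,0.8,-1.8,0.02,0,0],
  [0,1.1,-2.5,0.02,0,0],
  [0,1.5,-3.1,0.03,0,0],
  [0.1,1.9,-3.7,0.03,0,0],
  [0.1,2.4,-4.3,0.04,0,0],
  [0.1,2.8,-4.8,0.04,0,0],
  [0.1,3.2,-5.2,0.04,0,0],
  [0.1,3.4,-5.4,0.04,0,0],
])

```text
time_s: 7.65
tcp_pos: [0.5709, -0.0994, 0.068]
orientation: [0.711, 0.673, 0.148, -0.14]
force: [1.0, -2.5, 0.7]
finger_gap: 0.0004
grasp_force: 1.2
```

>>> move_arm([
  [0,0.2,-0.2,0,0,0],
  [0,0.4,-0.4,0,0,0],
  [0.1,0.6,-0.6,0,0,0],
  [0.1,0.8,-0.8,0,0,0],
  [0.1,1.0,-0.9,0,0,0],
  [0.1,1.2,-1.1,0,0,0],
  [0.1,1.3,-1.2,0,0,0],
  [0.1,1.4,-1.3,0,0,0],
  [0.1,1.5,-1.3,0,0,0],
  [0.1,1.5,-1.3,0,0,0],
])

```text
time_s: 8.65
tcp_pos: [0.5718, -0.0861, 0.0562]
orientation: [0.711, 0.673, 0.148, -0.139]
force: [-1.5, -5.6, 8.5]
finger_gap: 0.0004
grasp_force: 5.0
```

>>> move_arm([
  [0,0.05,0,0,0,0],
  [0,0.1,-0.1,0,0,0],
  [0,0.15,-0.1,0,0,0],
  [0,0.2,-0.1,0,0,0],
  [0,0.2,-0.2,0,0,0],
  [0,0.25,-0.2,0,0,0],
  [0,0.3,-0.2,0,0,0],
  [0,0.3,-0.2,0,0,0],
  [0,0.3,-0.2,0,0,0],
  [0,0.3,-0.2,0,0,0],
])

```text
time_s: 9.65
tcp_pos: [0.572, -0.0846, 0.0549]
orientation: [0.712, 0.673, 0.147, -0.138]
force: [-3.1, -7.2, 13.9]
finger_gap: 0.0004
grasp_force: 7.6
```

>>> move_arm([
  [0,0.05,0,0,0,0],
  [0,0.1,-0.1,0,0,0],
  [0,0.15,-0.1,0,0,0],
  [0,0.2,-0.1,0,0,0],
  [0,0.2,-0.2,0,0,0],
  [0,0.25,-0.2,0,0,0],
  [0,0.3,-0.2,0,0,0],
  [0,0.3,-0.2,0,0,0],
  [0,0.3,-0.2,0,0,0],
  [0,0.3,-0.2,0,0,0],
])

```text
time_s: 10.65
tcp_pos: [0.5721, -0.0828, 0.0535]
orientation: [0.712, 0.673, 0.147, -0.138]
force: [-4.9, -11.3, 17.8]
finger_gap: 0.0003
grasp_force: 10.1
```

```bash
python3 - <<'E'
from h import *
o=robot.get_obs();print(o["tcp_pos"],(o["tcp_pos"]-o2)@B,o["force"])
s=robot.snapshot("scene")
g=cloud(s,robot.trace(s,"guard")[0]["pixels"]);loc=(g-o2)@B
loc=loc[(loc[:,2]<.22)&(loc[:,2]>.03)&(loc[:,0]<-.05)&(loc[:,0]>-.2)];print(len(loc),np.degrees(np.arctan(np.polyfit(loc[:,0],loc[:,2],1)[0])),np.percentile(loc,[1,99],axis=0).round(3))
E
```

```text
[ 0.57210973 -0.08279838  0.05349807] [-0.12854425 -0.00091553  0.05349807] [ -4.90594476 -11.29948676  17.79705123]
505 44.186979040888296 [[-0.134 -0.05   0.041]
 [-0.051  0.057  0.154]]
```

>>> move_arm([
  [0,-0.2,0.2,0,0,0],
  [0,-0.4,0.4,0,0,0],
  [0,-0.6,0.7,0,0,0],
  [0,-0.8,1,0,0,0],
  [0,-1,1.4,0,0,0],
  [0,-1.2,2,0,0,0],
  [0,-1.5,2.8,0,0,0],
  [0,-1.8,3.6,0,0,0],
  [0,-2,4.2,0,0,0],
  [0,-2,4.2,0,0,0],
])

```text
time_s: 11.75
tcp_pos: [0.5724, -0.0992, 0.0946]
orientation: [0.711, 0.673, 0.148, -0.139]
force: [0.8, -0.6, -0.0]
finger_gap: 0.0004
grasp_force: 0.0
```

```bash
python3 - <<'E'
from h import *
o=robot.get_obs();print(o["tcp_pos"],(o["tcp_pos"]-o2)@B,o["force"])
s=robot.snapshot("scene");t=robot.snapshot("top")
cv2.imwrite("pics/d.png",np.hstack([cv2.resize(s["img"][100:260,280:440],(400,400),interpolation=2),cv2.resize(t["img"][130:290,300:460],(400,400),interpolation=2)])[:,:,::-1])
for c in(s,t):
    for r in robot.trace(c,"guard")[:1]:
        g=cloud(c,r["pixels"]);loc=(g-o2)@B
        loc=loc[(loc[:,2]<.17)&(loc[:,2]>.04)&(loc[:,0]<-.05)&(loc[:,0]>-.2)&(abs(loc[:,1])>.02)];print(len(loc),np.degrees(np.arctan(np.polyfit(loc[:,0],loc[:,2],1)[0])),np.percentile(loc,[1,99],axis=0).round(3))
        e=np.radians(55);h=(-(loc[:,0]*1e3+42)*-0);rr=-(loc[:,0]*1e3+42)*np.cos(e)-(loc[:,2]*1e3-165)*np.sin(e);h=-(loc[:,0]*1e3+42)*np.sin(e)+(loc[:,2]*1e3-165)*np.cos(e)
        for a in range(0,160,20):
            k=(rr>a)&(rr<a+20)
            if k.sum()>5: print(a,k.sum(),np.median(h[k]).round(1))
E
```

```text
[ 0.5724264  -0.09917457  0.09458234] [-0.14487792 -0.0021368   0.09458234] [ 0.83854965 -0.62989668 -0.00135121]
1272 53.407649571616545 [[-0.14  -0.054  0.048]
 [-0.051  0.056  0.164]]
0 129 6.8
20 162 4.9
40 170 4.8
60 166 4.7
80 152 4.5
100 153 4.3
120 210 5.9
140 130 11.2
```

View pics/d.png

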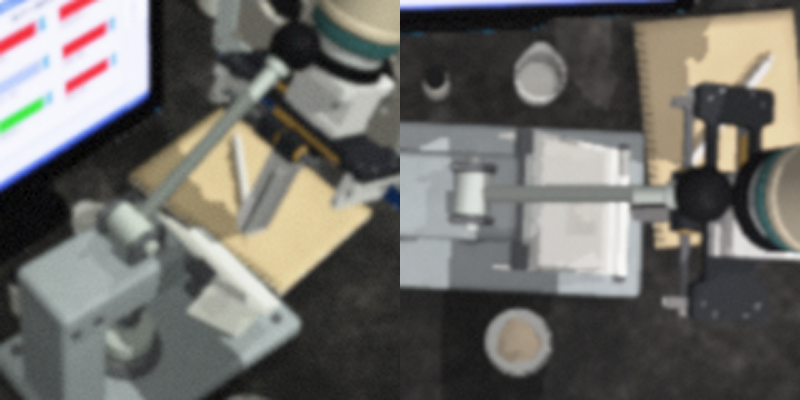

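The guard is shut: the panel lies at about 55°, and it stayed there after release, so it is latched. The glassware has not moved. I now back off along the tool axis and go to the knob.

>>> move_arm([
  [0.1,-2,4,0,0,0],
  [0.1,-3.8,8,0,0,0],
  [0.1,-5.6,12,0,0,0],
  [0.1,-7.4,16,0,0,0],
  [0.2,-9.2,20,0,0,0],
  [0.2,-11,24,0,0,0],
  [0.2,-12.7,28,0,0,0],
  [0.2,-14.3,32,0,0,0],
  [0.2,-14.6,34,0,0,0],
  [0.2,-14.6,34,0,0,0],
])

```text
time_s: 12.95
tcp_pos: [0.5742, -0.246, 0.4357]
orientation: [0.711, 0.673, 0.148, -0.138]
force: [0.7, 0.0, 1.0]
finger_gap: 0.0005
grasp_force: 0.0
```

```bash
python3 - <<'E'
from h import *
A=np.vstack([cloud(robot.snapshot(c),np.ones((400,640),bool)) for c in("scene","top")])
k=A[np.linalg.norm(A-[.5697,-.1102,.314],axis=1)<.03];k=k[k[:,2]>.305]
f=least=__import__("scipy.optimize").optimize.least_squares(lambda p:np.linalg.norm(k-p,axis=1)-.02,[.57,-.11,.315],loss="soft_l1",f_scale=.002)
print("knob",f.x,W(-156,0,315),len(k))
kc=W(-156,0,315);T=tool(0)
for dz in(.12,0):print(delta(kc+[0,0,dz-.019],T))
E
```

```text
knob [ 0.56961456 -0.11279182  0.31510869] [ 0.56967817 -0.11016156  0.315     ] 857
[-0.4  13.39 -1.63 -0.41  0.02 -0.  ]
[ -0.4   13.39 -13.63  -0.41   0.02  -0.  ]
```

>>> move_arm([
  [-0.1,4,0,-0.1,0,0],
  [-0.2,8,0,-0.2,0.01,0],
  [-0.3,11.5,0,-0.31,0.02,0],
  [-0.4,13.3,0,-0.41,0.02,0],
  [-0.4,13.3,-1,-0.41,0.02,0],
  [-0.4,13.3,-2.5,-0.41,0.02,0],
  [-0.4,13.3,-4,-0.41,0.02,0],
  [-0.4,13.3,-5.5,-0.41,0.02,0],
  [-0.4,13.3,-7,-0.41,0.02,0],
  [-0.4,13.3,-7,-0.41,0.02,0],
], jaw=0)

```text
time_s: 14.05
tcp_pos: [0.5674, -0.1107, 0.3596]
orientation: [0.726, 0.688, -0.002, -0.003]
force: [-0.1, -0.4, 0.8]
finger_gap: 0.0774
grasp_force: 0.0
```

```bash
python3 - <<'E'
from h import *
s=robot.snapshot("wrist");t=robot.snapshot("scene")
cv2.imwrite("pics/e.png",np.hstack([cv2.resize(s["img"],(480,300)),cv2.resize(t["img"][60:260,280:480],(300,300))])[:,:,::-1])
print(delta(W(-156,0,315-19),tool(0)))
E
```

```text
[ 0.07  0.13 -6.64 -0.   -0.   -0.  ]
```

View pics/e.png

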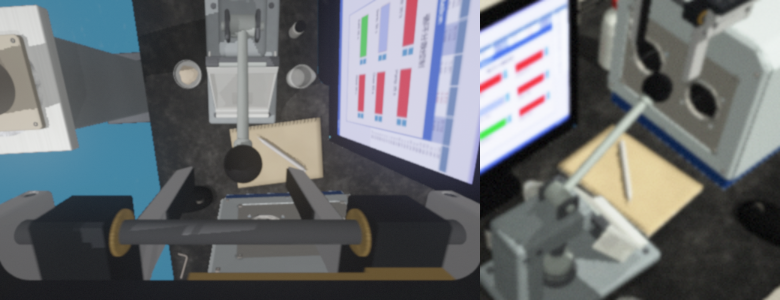

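The wrist view shows the knob at (243,163), midway between the fingertips at (187,172) and (293,172). The guard is shut.

>>> move_arm([
  [0,0.1,-0.8,0,0,0],
  [0,0.1,-1.6,0,0,0],
  [0,0,-2.4,0,0,0],
  [0.1,0,-3.2,0,0,0],
  [0.1,0,-4,0,0,0],
  [0.1,0,-4.8,0,0,0],
  [0.1,0,-5.6,0,0,0],
  [0.1,0,-6.3,0,0,0],
  [0.1,0,-6.6,0,0,0],
  [0.1,0,-6.6,0,0,0],
])

```text
time_s: 15.15
tcp_pos: [0.5706, -0.1114, 0.297]
orientation: [0.726, 0.688, 0.0, 0.0]
force: [-0.3, -0.5, 0.5]
finger_gap: 0.0941
grasp_force: 0.0
```

>>> move_arm([
  [0,0,0,0,0,0],
  [0,0,0,0,0,0],
  [0,0,0,0,0,0],
  [0,0,0,0,0,0],
  [0,0,0,0,0,0],
  [0,0,0,0,0,0],
  [0,0,0,0,0,0],
  [0,0,0,0,0,0],
  [0,0,0,0,0,0],
  [0,0,0,0,0,0],
], jaw=1, squeeze=35)

```text
time_s: 16.15
tcp_pos: [0.57, -0.1114, 0.2974]
orientation: [0.726, 0.688, 0.0, -0.0]
force: [-4.9, 0.6, 2.1]
finger_gap: 0.0382
grasp_force: 35.0
```

```bash
python3 - <<'E'
from h import *
for q in np.arange(0,.76,.05):
    a=np.radians(35)-q;d=B@[-19*(np.cos(a)-np.cos(np.radians(35))),0,19*(np.sin(a)-np.sin(np.radians(35)))];print(round(q,2),d.round(2).tolist())
E
```

```text
0.0 [0.0, 0.0, 0.0]
0.05 [-0.03, -0.52, -0.79]
0.1 [-0.06, -1.01, -1.61]
0.15 [-0.08, -1.45, -2.45]
0.2 [-0.1, -1.85, -3.31]
0.25 [-0.12, -2.21, -4.19]
0.3 [-0.14, -2.52, -5.09]
0.35 [-0.15, -2.79, -6.0]
0.4 [-0.17, -3.01, -6.92]
0.45 [-0.18, -3.19, -7.85]
0.5 [-0.18, -3.31, -8.8]
0.55 [-0.19, -3.4, -9.74]
0.6 [-0.19, -3.43, -10.69]
0.65 [-0.19, -3.42, -11.64]
0.7 [-0.19, -3.36, -12.59]
0.75 [-0.18, -3.25, -13.53]
```

>>> move_arm([
  [0,-0.3,-0.4,0,0,0],
  [0,-0.5,-0.8,0,0,0],
  [0,-0.8,-1.2,0,0,0],
  [-0.1,-1,-1.6,0,0,0],
  [-0.1,-1.25,-2.05,0,0,0],
  [-0.1,-1.45,-2.45,0,0,0],
  [-0.1,-1.65,-2.9,0,0,0],
  [-0.1,-1.85,-3.3,0,0,0],
  [-0.1,-2.2,-4.2,0,0,0],
  [-0.1,-2.5,-5.1,0,0,0],
])

```text
time_s: 17.15
tcp_pos: [0.5687, -0.1373, 0.246]
orientation: [0.726, 0.687, -0.0, 0.0]
force: [-5.9, -0.7, 5.5]
finger_gap: 0.0383
grasp_force: 35.0
```

>>> move_arm([
  [0,-0.3,-0.9,0,0,0],
  [0,-0.5,-1.8,0,0,0],
  [0,-0.7,-2.8,0,0,0],
  [0,-0.8,-3.7,0,0,0],
  [0,-0.9,-4.6,0,0,0],
  [0,-0.9,-5.6,0,0,0],
  [0,-0.9,-6.5,0,0,0],
  [0,-0.9,-7.1,0,0,0],
  [0,-0.8,-7.6,0,0,0],
  [0,-0.8,-7.9,0,0,0],
])

```text
time_s: 18.15
tcp_pos: [0.5683, -0.1468, 0.1676]
orientation: [0.727, 0.687, -0.001, 0.001]
force: [-8.3, -2.2, 10.7]
finger_gap: 0.039
grasp_force: 35.0
```

>>> move_arm([
  [0,0,-0.1,0,0,0],
  [0,0,-0.2,0,0,0],
  [0,0,-0.3,0,0,0],
  [0,0.1,-0.4,0,0,0],
  [0,0.1,-0.5,0,0,0],
  [0,0.1,-0.6,0,0,0],
  [0,0.1,-0.7,0,0,0],
  [0,0.1,-0.8,0,0,0],
  [0,0.1,-0.8,0,0,0],
  [0,0.1,-0.8,0,0,0],
])

```text
time_s: 19.15
tcp_pos: [0.5683, -0.1462, 0.1613]
orientation: [0.727, 0.687, -0.0, 0.001]
force: [-9.5, -2.2, 18.6]
finger_gap: 0.0383
grasp_force: 35.0
```

```bash
python3 - <<'E'
from h import *
o=robot.get_obs();print(o["tcp_pos"],o["force"])
s=robot.snapshot("scene");t=robot.snapshot("top")
cv2.imwrite("pics/f.png",np.hstack([cv2.resize(s["img"][100:260,280:440],(400,400),interpolation=2),cv2.resize(t["img"][130:290,300:460],(400,400),interpolation=2)])[:,:,::-1])
for c in(s,t):
    for r in robot.trace(c,"lever")[:1]:
        l=(cloud(c,r["pixels"])-o2)@B; l=l[(l[:,0]<-.04)&(l[:,0]>-.15)&(abs(l[:,1])<.012)&(l[:,2]>.15)]
        if len(l)>5: print(len(l),np.degrees(np.arctan(np.polyfit(l[:,0],l[:,2],1)[0])),np.median(l,0))
E
```

```text
[ 0.56832718 -0.14616014  0.16126778] [-9.45638457 -2.18264362 18.63380853]
257 5.506732555551049 [-0.09364007  0.00327451  0.2023387 ]
390 2.9447479970538084 [-0.09283742  0.00104467  0.20334728]
```

View pics/f.png

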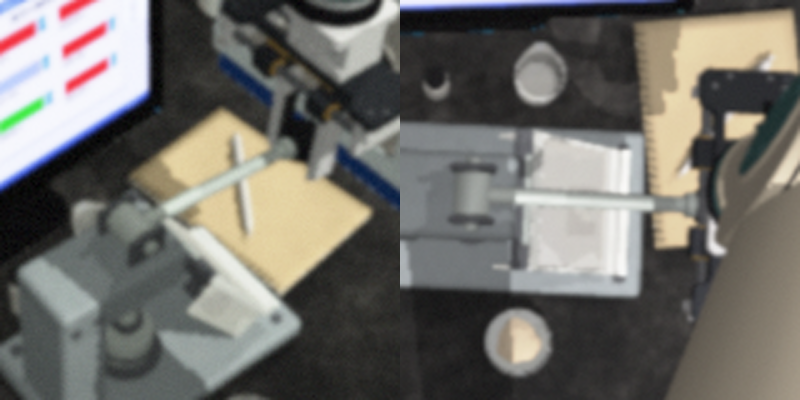

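The lever is about 5° below level (rod from (150,220) to (285,150) in the scene view), the guard is shut, and the force has risen as expected at the stop. I push slightly further to confirm.

>>> move_arm([
  [0,0,-0.1,0,0,0],
  [0,0,-0.2,0,0,0],
  [0,0,-0.3,0,0,0],
  [0,0,-0.3,0,0,0],
  [0,0,-0.3,0,0,0],
  [0,0,-0.3,0,0,0],
  [0,0,-0.3,0,0,0],
  [0,0,-0.3,0,0,0],
  [0,0,-0.3,0,0,0],
  [0,0,-0.3,0,0,0],
])

```text
time_s: 20.35
tcp_pos: [0.5684, -0.1461, 0.1594]
orientation: [0.727, 0.687, 0.0, 0.001]
force: [-12.7, 0.4, 26.0]
finger_gap: 0.0385
grasp_force: 35.0
```

>>> move_arm([
  [0,0,0.2,0,0,0],
  [0,-0.1,0.5,0,0,0],
  [0,-0.1,0.9,0,0,0],
  [0,-0.2,1.3,0,0,0],
  [0,-0.2,1.7,0,0,0],
  [0,-0.2,2.1,0,0,0],
  [0,-0.2,2.5,0,0,0],
  [0,-0.2,2.9,0,0,0],
  [0,-0.2,3.3,0,0,0],
  [0,-0.1,3.7,0,0,0],
])

```text
time_s: 21.35
tcp_pos: [0.5682, -0.146, 0.193]
orientation: [0.726, 0.687, -0.001, 0.0]
force: [-6.3, -1.6, 3.8]
finger_gap: 0.0386
grasp_force: 35.0
```

>>> move_arm([
  [0,0,0.4,0,0,0],
  [0,0.1,0.8,0,0,0],
  [0,0.1,1.2,0,0,0],
  [0,0.2,1.6,0,0,0],
  [0,0.2,2,0,0,0],
  [0,0.3,2.4,0,0,0],
  [0,0.4,2.8,0,0,0],
  [0,0.5,3.2,0,0,0],
  [0,0.6,3.6,0,0,0],
  [0,0.7,4,0,0,0],
])

```text
time_s: 22.35
tcp_pos: [0.5686, -0.1373, 0.2328]
orientation: [0.726, 0.688, -0.0, -0.0]
force: [-5.4, 0.7, 2.5]
finger_gap: 0.039
grasp_force: 35.0
```

>>> move_arm([
  [0,0.1,0.35,0,0,0],
  [0,0.2,0.7,0,0,0],
  [0,0.35,1.05,0,0,0],
  [0,0.5,1.4,0,0,0],
  [0,0.6,1.75,0,0,0],
  [0,0.75,2.1,0,0,0],
  [0,0.9,2.45,0,0,0],
  [0,1.1,2.8,0,0,0],
  [0,1.25,3.1,0,0,0],
  [0,1.4,3.4,0,0,0],
])

```text
time_s: 23.35
tcp_pos: [0.5694, -0.1227, 0.2671]
orientation: [0.726, 0.688, 0.001, -0.0]
force: [-4.0, 2.4, 1.1]
finger_gap: 0.0387
grasp_force: 35.0
```

>>> move_arm([
  [0,0.1,0.3,0,0,0],
  [0,0.25,0.5,0,0,0],
  [0,0.4,0.8,0,0,0],
  [0,0.55,1,0,0,0],
  [0,0.7,1.25,0,0,0],
  [0,0.85,1.5,0,0,0],
  [0,1,1.75,0,0,0],
  [0,1.1,1.9,0,0,0],
  [0,1.2,2,0,0,0],
  [0,1.2,2,0,0,0],
])

```text
time_s: 24.35
tcp_pos: [0.5698, -0.1118, 0.2857]
orientation: [0.726, 0.687, -0.0, 0.001]
force: [4.3, -1.5, -21.5]
finger_gap: 0.0385
grasp_force: 35.0
```

```bash
python3 - <<'E'
from h import *
o=robot.get_obs();print(o["tcp_pos"],o["force"])
s=robot.snapshot("scene");t=robot.snapshot("top")
cv2.imwrite("pics/g.png",cv2.resize(s["img"][80:260,270:450],(500,500),interpolation=2)[:,:,::-1])
for c in(s,t):
    for r in robot.trace(c,"lever")[:1]:
        l=(cloud(c,r["pixels"])-o2)@B; l=l[(l[:,0]<-.03)&(l[:,0]>-.14)&(abs(l[:,1])<.012)&(l[:,2]>.15)]
        if len(l)>5: print(len(l),np.degrees(np.arctan(np.polyfit(l[:,0],l[:,2],1)[0])),np.median(l,0))
E
```

```text
[ 0.56979964 -0.11175294  0.28568808] [  4.30832771  -1.49031239 -21.48991708]
428 -36.39709225122037 [-0.09058212  0.00297752  0.27297424]
461 -36.465443726014094 [-0.08711087  0.0012947   0.27213614]
```

View pics/g.png

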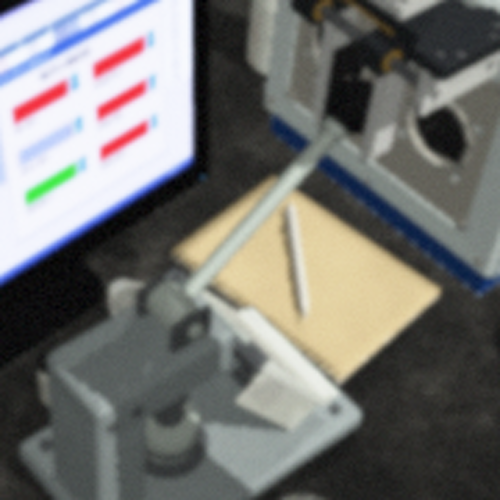

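The lever is back at its upper rest (35°) and the guard is still shut. I relieve the upward pull, open the jaws and lift off.

>>> move_arm([
  [0,0,-0.1,0,0,0],
  [0,0,-0.2,0,0,0],
  [0,0,-0.3,0,0,0],
  [0,0,-0.4,0,0,0],
  [0,0,-0.4,0,0,0],
  [0,0,-0.4,0,0,0],
  [0,0,-0.4,0,0,0],
  [0,0,-0.4,0,0,0],
  [0,0,-0.4,0,0,0],
  [0,0,-0.4,0,0,0],
])

```text
time_s: 25.55
tcp_pos: [0.5699, -0.1127, 0.2841]
orientation: [0.726, 0.687, 0.001, 0.002]
force: [-2.8, -2.8, 3.4]
finger_gap: 0.0387
grasp_force: 35.0
```

>>> move_arm([
  [0,0,0,0,0,0],
  [0,0,0,0,0,0],
  [0,0,0,0,0,0],
  [0,0,0,0,0,0],
  [0,0,0,0,0,0],
  [0,0,0,0,0,0],
  [0,0,0,0,0,0],
  [0,0,0,0,0,0],
  [0,0,0,0,0,0],
  [0,0,0,0,0,0],
], jaw=0)

```text
time_s: 26.55
tcp_pos: [0.5698, -0.1114, 0.2835]
orientation: [0.726, 0.688, 0.001, 0.001]
force: [-0.3, 0.4, -0.5]
finger_gap: 0.0937
grasp_force: 0.0
```

>>> move_arm([
  [0,0,0.5,0,0,0],
  [0,0,1.5,0,0,0],
  [0,0,3,0,0,0],
  [0,0,5,0,0,0],
  [0,0,7,0,0,0],
  [0,0,9,0,0,0],
  [0,0,11,0,0,0],
  [0,0,13,0,0,0],
  [0,0,14,0,0,0],
  [0,0,14,0,0,0],
])

```text
time_s: 27.55
tcp_pos: [0.5704, -0.1119, 0.4252]
orientation: [0.726, 0.688, 0.002, 0.002]
force: [0.2, 0.6, -0.6]
finger_gap: 0.0941
grasp_force: 0.0
```

```bash
python3 - <<'E'
from h import *
s=robot.snapshot("scene")
cv2.imwrite("pics/h.png",cv2.resize(s["img"][80:300,260:480],(550,550),interpolation=2)[:,:,::-1])
l=(cloud(s,robot.trace(s,"guard")[0]["pixels"])-o2)@B*1e3;e=np.radians(55)
rr=-(l[:,0]+42)*np.cos(e)-(l[:,2]-165)*np.sin(e);h=-(l[:,0]+42)*np.sin(e)+(l[:,2]-165)*np.cos(e)
for a in range(20,140,20):
    k=(rr>a)&(rr<a+20)&(abs(l[:,1])>20);print(a,k.sum(),np.median(h[k]).round(1))
E
```

```text
20 70 -12.3
40 81 -9.0
60 82 -5.8
80 87 -7.3
100 81 -3.5
120 132 6.5
```

View pics/h.png

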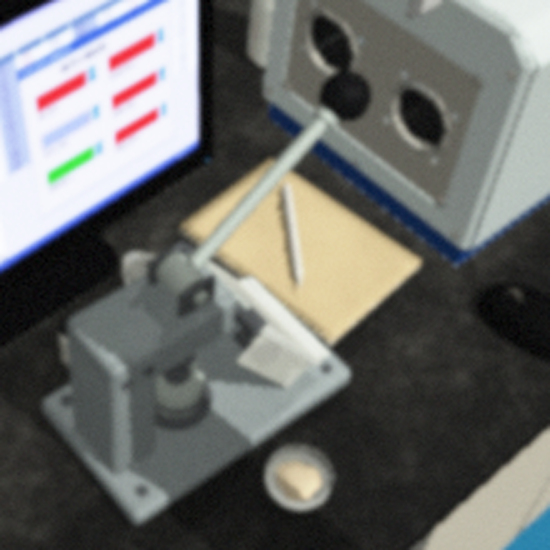

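The lever is at rest with the knob at (345,95), the guard is shut with its rail on the base at about (325,350), the dish is in place at (298,478), and the robot is touching nothing.

```bash
python3 -c "
from bench import robot
print(robot.hand_in())"
```

```text
the job is handed in; nothing more can be done
None
```

The job is handed in, with no verdict shown: the guard was pressed shut and stayed shut, the lever was then pulled to its stop and eased back to rest in about 4 s, and the gripper let go and lifted clear at 27.6 s with no sign that any glassware had moved.

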